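Build the straining stack for old bike-chain cleaner

TASK

Set up the straining stack on the bench, from the bottom up in this order: stand the orange tub in the middle of the crumpled foil tray, then the clear olive jar inside the tub, then the green funnel spout-down in the jar's mouth, seated on its rim, and last the red-handled strainer inside the funnel. Set each one down gently and upright and let go of it before taking the next; do not drop anything, and leave the bottle opener, the brown jar and the wax tin where they are.

Things in the scene. Friction and masses are not known exactly. Their poses are not given: they have to be found in the camera images.
- foil_tray: Crumpled aluminium foil tray, fixed to the bench, open-topped, 150 (its x) x 125 (its y) x 20 mm high, floor 3 mm thick; origin at the centre of its underside, z up. It stands at the far left or the far right of the work area.
- tub_c (a point): Orange plastic tub, loose, upright: a straight round pot, open at the top, 62 mm outside diameter, 60 mm high, wall and floor 3 mm thick (56 mm inside). The point is its centre, half-way up (30 mm above its underside); z up.
- jar_c (a point): Clear glass olive jar with a plain green band low on its side, loose, upright, open at the top: 42 mm diameter, 115 mm high, foot tapered to 34 mm diameter over the lowest 6 mm, neck 40 mm diameter over the top 15 mm, mouth 35 mm inside, 200 g or so. The point is its centre, half-way up (57.5 mm above its underside); z up.
- funnel_c (a point): Loose green funnel, 62 mm high, spout down in a ring stand. From its tip up: 35 mm tapered spout (18 to 28 mm diameter), flat 48 mm shoulder that rests on a jar rim, bowl, and at the top a straight collar 15 mm high, 62 mm outside (grip here). Bowl inside: 57 mm wide at the mouth, flat 43 mm floor 39 mm above the tip. The point is on the axis, 31 mm above the tip; z up.
- strainer_c (a point): Small steel strainer with an upright red handle, loose, upright, 72 mm high: a round basket of 36 mm diameter and 14 mm height (foot tapered to 30 mm), a thin stem of 8 mm diameter, and a red grip of 14 mm diameter over the top 27 mm. The point is on the axis, half-way up (36 mm above its underside); z up.
- stand: Chrome ring stand that holds the funnel at the start, fixed to the bench: 56 mm base, three thin legs, a ring of 48 mm outside and 35 mm inside diameter with its top 45 mm above the bench. Origin at the centre of its underside.
- parts_tray: Bystander: blue plastic parts tray with four compartments of bolts, fixed, 150 x 125 x 22 mm; origin at the centre of its underside. It stands on the opposite side from the foil tray.
- opener_c (a point): Bystander: flat steel bottle opener, loose, 4 mm thick, about 100 mm long along its x (from -47 to +52 mm), 32 mm wide at its ring end. The point is half-way up in the middle of its length.
- brown_jar_c (a point): Bystander: closed brown glass jar with a black cap, loose, 52 mm diameter, 85 mm high. The point is its centre.
- wax_tin_c (a point): Bystander: closed flat blue-and-white wax tin, loose, 67 mm diameter, 24 mm high. The point is its centre.
Things that resemble listed ones, but are neither listed nor needed, are in the scene too. Of the things like the part that bears tub_c, leave any that is purple or yellow; of the rest the larger one is meant.

How it is judged:
By the outcome, as a careful person would: the job done as asked, in the order asked, and still so for the second after the job is handed in, with the robot touching nothing.
It also fails if it takes over 120 s, if anything falls off the work surface, if the arm or the gripper's body presses on something with over 40 N, if the wrist force passes 120 N, or if a joint passes its speed limit or range.

ROBOT

A 7-joint arm with a two-finger parallel gripper is mounted at the origin on the work surface. World frame = base frame: x ahead of the robot, y to its left, z up, the work surface at z = 0. Lengths are in m, angles in rad, forces in N, time in s.
With the tool pointing down it reaches from about 0.425 to 0.925 m from the base axis. Payload 6.8 kg.
Tool frame: the origin (TCP) lies at the very end of the fingers, on their centre line; the grasp point (between the pads) lies 19 mm behind it; z points along the fingers, y is the line along which they close (so a half turn about z gives the same grasp; the last joint's range is limited). The gripper opens to 85 mm and grips with 20 to 120 N. Pads are 22 mm wide; open, the fingers measure 114 mm over their backs; the gripper's body (76 mm by 85 mm) begins 54 mm behind the grasp point. The pads swing forward as they close: fully open they stand 13 mm farther back than shut.
Start: joints at [-1.252, 0.477, 0.022, 1.555, -0.011, 1.109, -0.083], TCP at [0.279, 0.614, 0.193] pointing down, gripper open.
Joint ranges: [-2.96, 2.96], [-0.34, 2.1], [-1.41, 1.46], [0.24, 2.44], [-1.37, 4.51], [0.17, 1.92], [-2.96, 2.96]. Speed limits (rad/s): [2.39, 2.39, 3.14, 3.14, 3.14, 3.14, 3.14].

INTERFACE

Orientations are given as a rotation vector (axis times angle).
In Python, from bench import monitor, optics, r gives the robot as it stands.
- The arm moves only by the shell command python3 -m crank 'ROWS' [OPENING] [FORCE]. ROWS is JSON, a list of rows, each a list of 2 entries, a list of its own where there are three numbers: the shift along the tool's x, y, z in cm, then the turn, a rotation vector about the tool's x, y, z in rad. A call has 1 to 5 rows; each row shifts and turns the commanded pose from where the row before left it, along the tool's axes as they then stand; what a row does not reach is not made up. A row lasts 1/10 s, in which the tool goes at most 50 mm and 8.59 degrees, less where a joint would pass 70% of its speed; a pose out of reach is approached as far as the arm can. A call is refused whole if a number of a shift passes 5 or a number of a turn 0.15, either way. A call with a gripper value outside its range is refused whole. OPENING is the finger opening in cm, from 0 to 8.54, set as the call begins (- or left out, the last holds). The fingers move at their own pace and stop on an object; FORCE is the grip in N (left out, the last holds). Time passes only in rows, so rows that do not move let the fingers close. It gives the time, the measured TCP pose, the force, the opening and the grip force at its end, in the units of the state.
- monitor.get_obs(): the state, without advancing time (a new reading comes with each control period).
- optics.grab_frame(name): name is "scene" or "top"; returns (picture, depth): 420x560x3 uint8, red, green, blue; 420x560 float32, m along the optical axis (not along the pixel's ray), 0 where there is no reading.
- optics.camera_model(name): a dict with "vertical_fov" (degrees; the focal length in pixels is half the picture's height over the tangent of half this angle, whatever the lens; pixels are square), "cx", "cy" (the principal point, pixels), "R" (3x3) and "t" (3): a world point X has camera coordinates R X + t. Camera axes: x right, y down, z forward; pixel columns grow to the right and rows downward; lengths in m; the calibration is good to about 2 mm. A picture is of the moment at which its call begins. camera_model takes no time and is no camera call.
- r.hand_in(): hands the job in; it is judged then, once.
The state is a dict: "clock": time; "joints": joint angles; "qvel": joint speeds; "tau": joint torques, N m; "tcp_pos": TCP position; "orientation": TCP orientation; "contact_force": force on the tool from outside, world axes, zero at the start; "moment": the same for the moment, N m; "grip_width": finger opening in m; "gripper_force": force on a finger pad.
Only numpy, scipy, OpenCV 4.12 (cv2) and the standard library are available. Lean on these libraries where they do the work, as an engineer would, in place of code of your own. Each camera call takes 0.05 s, during which the arm holds its last target. There are 200 camera calls.

## Working session

There is one attempt and no reset: what is moved stays moved. The work goes in short steps, Python scripts to look and compute and a shell command to move; the robot and the scene stay as the last step left them, time stands still between calls to the robot, and variables do not carry over. Pictures are saved under pics/ and viewed, at most 14 in all, crops included, and the job is handed in when it is done.

```bash
ls; mkdir -p pics; cat > h.py <<'E'
import numpy as np, cv2
from bench import monitor, optics, r
from scipy.spatial.transform import Rotation as Ro
def grab(n, name=None):
    im,d=optics.grab_frame(n)
    if name: cv2.imwrite(f'pics/{name}.png',im[:,:,::-1])
    np.savez(f'last_{n}.npz',im=im,d=d); return im,d
def cloud(n,d):
    m=optics.camera_model(n); f=d.shape[0]/2/np.tan(np.radians(m['vertical_fov'])/2)
    v,u=np.mgrid[:d.shape[0],:d.shape[1]]
    c=np.stack([(u-m['cx'])/f*d,(v-m['cy'])/f*d,d],-1)
    return (c-np.array(m['t']))@np.array(m['R'])
def st():
    o=monitor.get_obs(); print({k:np.round(o[k],4).tolist() for k in o if k not in('qvel','tau')})
    print(np.round(Ro.from_rotvec(o['orientation']).as_matrix(),3).tolist())
E
python3 - <<'E'
from h import *
for n in('scene','top'):
    im,d=grab(n,n+'0'); m=optics.camera_model(n); print(n,m); print((d==0).mean())
st()
E
```

```text
pics
scene {'vertical_fov': 55.87721176033188, 'cx': 284.5989774446204, 'cy': 204.2141283050047, 'R': array([[ 0.34513074,  0.93851798, -0.00829302],
       [ 0.50041288, -0.19148279, -0.84434667],
       [-0.7940225 ,  0.28726005, -0.53573308]]), 't': array([-0.18291965, -0.2291203 ,  1.40605923])}
0.003983843537414966
top {'vertical_fov': 46.3552716461397, 'cx': 276.02429029118406, 'cy': 214.634310389529, 'R': array([[-0.00449422, -0.99995702,  0.00810972],
       [-0.98963445,  0.00328345, -0.14357184],
       [ 0.14353904, -0.00867091, -0.98960667]]), 't': array([-9.67475549e-04,  6.13602547e-01,  1.04904944e+00])}
0.00405187074829932
{'clock': 0.1, 'joints': [-1.2521, 0.4777, 0.0224, 1.5564, -0.0115, 1.1093, -0.0831], 'tcp_pos': [0.2792, 0.6139, 0.1921], 'orientation': [-0.6652, -3.0701, 0.0027], 'contact_force': [-1.1754, 0.1358, -0.5962], 'moment': [-0.0086, -0.0303, -0.0034], 'gripper_force': 0.0, 'grip_width': 0.0854}
[[-0.91, 0.414, -0.001], [0.414, 0.91, -0.002], [-0.0, -0.002, -1.0]]
```

View pics/scene0.png

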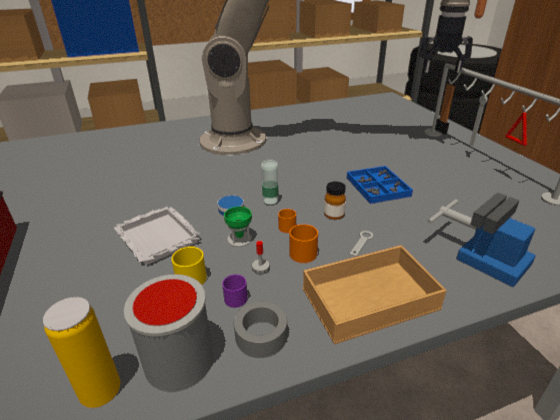

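View pics/top0.png

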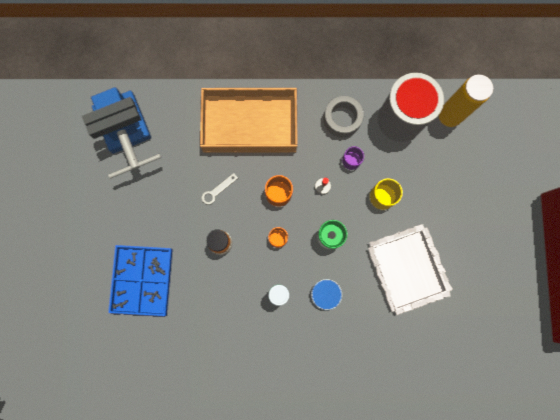

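The scene shows the large orange tub at top-view (279,191), and a small orange decoy at (278,238). The jar is at (279,295), the funnel at (332,235), the strainer at (323,185) and the foil tray at (410,269).

```bash
cat > meas.py <<'E'
from h import *
def fit(P):
    A=np.c_[2*P[:,:2],np.ones(len(P))]; s=np.linalg.lstsq(A,(P[:,:2]**2).sum(1),rcond=None)[0]
    return s[:2],np.sqrt(s[2]+s[0]**2+s[1]**2)
E
python3 - <<'E'
from meas import *
for n,W in (('top',dict(tub=(279,191,20),small=(278,238,14),jar=(279,296,18),funnel=(332,235,20),strainer=(323,185,13),tin=(326,295,20),brown=(219,242,18),foil=(410,269,46),opener=(220,190,22),purple=(353,158,14),yellow=(387,195,18))),):
    z=np.load(f'last_{n}.npz'); X=cloud(n,z['d']); 
    for k,(u,v,h) in W.items():
        P=X[v-h:v+h+1,u-h:u+h+1].reshape(-1,3); P=P[(P[:,2]>0.002)&(P[:,2]<.2)]
        zm=np.percentile(P[:,2],98); T=P[P[:,2]>zm-.005]
        c,rr=fit(T); print(k,len(P),'ztop',zm.round(4),'c',c.round(4),'r',rr.round(4),'mid',((T.max(0)+T.min(0))/2)[:2].round(4),'ext',np.ptp(T,0).round(3),'reach',np.hypot(*c).round(3))
E
```

```text
tub 743 ztop 0.062 c [ 0.6701 -0.0099] r 0.0293 mid [ 0.6703 -0.0101] ext [0.061 0.058 0.008] reach 0.67
small 312 ztop 0.0445 c [ 0.5656 -0.0082] r 0.0206 mid [ 0.5651 -0.0086] ext [0.042 0.042 0.008] reach 0.566
jar 494 ztop 0.1176 c [ 0.4391 -0.0079] r 0.0171 mid [ 0.4391 -0.0081] ext [0.038 0.037 0.007] reach 0.439
funnel 860 ztop 0.0739 c [ 0.568  -0.1263] r 0.0295 mid [ 0.5681 -0.1263] ext [0.059 0.061 0.007] reach 0.582
strainer 300 ztop 0.0729 c [ 0.6847 -0.1122] r 0.0049 mid [ 0.6848 -0.1122] ext [0.011 0.012 0.007] reach 0.694
tin 903 ztop 0.0283 c [ 0.4379 -0.1151] r 0.0231 mid [ 0.4382 -0.1148] ext [0.066 0.065 0.007] reach 0.453
brown 649 ztop 0.0885 c [0.5541 0.1225] r 0.0164 mid [0.5546 0.1218] ext [0.045 0.045 0.006] reach 0.567
foil 4710 ztop 0.024 c [ 0.4939 -0.3038] r 0.0817 mid [ 0.494  -0.3037] ext [0.201 0.182 0.009] reach 0.58
opener 503 ztop 0.0078 c [0.6787 0.1255] r 0.0368 mid [0.6781 0.1267] ext [0.105 0.103 0.007] reach 0.69
purple 398 ztop 0.0456 c [ 0.7488 -0.1816] r 0.0213 mid [ 0.7494 -0.1822] ext [0.045 0.043 0.008] reach 0.771
yellow 829 ztop 0.0618 c [ 0.6622 -0.2526] r 0.0293 mid [ 0.6621 -0.2528] ext [0.062 0.061 0.007] reach 0.709
```

```bash
python3 -m crank '[[[0,0,0],[0,0,-0.142]],[[0,0,0],[0,0,-0.142]],[[0,0,0],[0,0,-0.142]],[[-2,-3,0],[0,0,0]],[[-2,-3,0],[0,0,0]]]' 8.5 30
python3 -m crank '[[[-2,-3,0],[0,0,0]],[[-2,-3,0],[0,0,0]],[[-2,-3,0],[0,0,0]],[[-2,-3,0],[0,0,0]],[[-2,-3,0],[0,0,0]]]'
python3 - <<'E'
from h import *
st()
z=np.load('last_top.npz'); X=cloud('top',z['d']); m=((X[...,2]>.012)&(X[...,2]<.06)); m[:225]=0; m[315:]=0; m[:,:365]=0; m[:,455:]=0
P=X[m][:,:2].astype(np.float32); print(cv2.minAreaRect(P))
E
```

```text
clock: 0.6
tcp_pos: [0.3186, 0.5541, 0.1922]
orientation: [0.003, -3.141, 0.001]
contact_force: [0.7, -0.1, 0.2]
grip_width: 0.0852
gripper_force: 0.0
clock: 1.1
tcp_pos: [0.4197, 0.4028, 0.1927]
orientation: [-0.001, -3.141, 0.001]
contact_force: [0.8, -0.0, 0.7]
grip_width: 0.0851
gripper_force: 0.0
{'clock': 1.1, 'joints': [-0.8653, 0.3253, -0.0085, 1.7841, 0.0031, 1.0329, 0.6951], 'tcp_pos': [0.4197, 0.4028, 0.1927], 'orientation': [-0.0012, -3.1411, 0.0008], 'contact_force': [0.8337, -0.0027, 0.6532], 'moment': [0.0378, -0.0117, 0.0134], 'gripper_force': 0.0, 'grip_width': 0.0851}
[[-1.0, 0.001, -0.0], [0.001, 1.0, -0.001], [0.0, -0.001, -1.0]]
((0.49401915073394775, -0.3037031888961792), (0.17145933210849762, 0.1471090316772461), 18.80097007751465)
```

Tool axes are now aligned with the world: x is flipped, y is the same, z is flipped. Going above the tub.

```bash
python3 -m crank '[[[-2,-3.3,0],[0,0,0]],[[-2,-3.3,0],[0,0,0]],[[-2,-3.3,0],[0,0,0]],[[-2,-3.3,0],[0,0,0]],[[-2,-3.3,0],[0,0,0]]]' >/dev/null
python3 -m crank '[[[-2,-3.3,0],[0,0,0]],[[-2,-3.3,0],[0,0,0]],[[-2,-3.3,0],[0,0,0]],[[-2,-3.3,0],[0,0,0]],[[-2,-3.3,0],[0,0,0]]]' >/dev/null
python3 -m crank '[[[-2,-3.3,0],[0,0,0]],[[-2,-3,0],[0,0,0]],[[-1,-1.9,0],[0,0,0]],[[0,0,0],[0,0,0]],[[0,0,0],[0,0,0]]]'
python3 - <<'E'
from h import *
im,d=grab('scene','scene1')
E
```

```text
clock: 2.6
tcp_pos: [0.6685, -0.0077, 0.1923]
orientation: [-0.002, -3.14, -0.001]
contact_force: [-0.5, 0.2, 0.0]
grip_width: 0.085
gripper_force: 0.0
```

View pics/scene1.png

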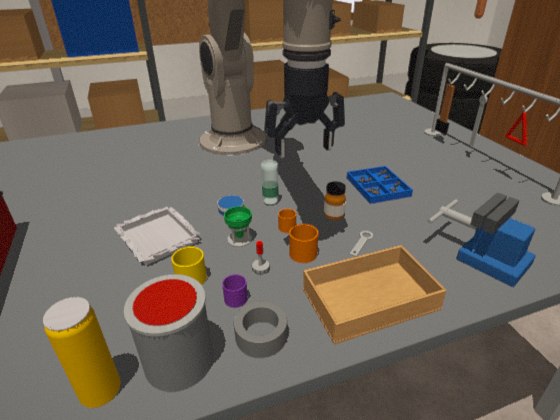

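```bash
python3 -m crank '[[[-0.15,-0.2,3],[0,0,0]],[[0,0,3.5],[0,0,0]],[[0,0,3.5],[0,0,0]],[[0,0,3],[0,0,0]],[[0,0,2],[0,0,0]]]' 
python3 -m crank '[[[0,0,1.2],[0,0,0]],[[0,0,0.6],[0,0,0]],[[0,0,0],[0,0,0]],[[0,0,0],[0,0,0]],[[0,0,0],[0,0,0]]]'
python3 -m crank '[[[0,0,0],[0,0,0]],[[0,0,0],[0,0,0]],[[0,0,0],[0,0,0]],[[0,0,0],[0,0,0]],[[0,0,0],[0,0,0]]]' 5 25
python3 -m crank '[[[0,0,0],[0,0,0]],[[0,0,0],[0,0,0]],[[0,0,0],[0,0,0]],[[0,0,0],[0,0,0]],[[0,0,0],[0,0,0]]]'
```

```text
clock: 3.15
tcp_pos: [0.6684, -0.0073, 0.0406]
orientation: [0.003, -3.138, -0.002]
contact_force: [-1.3, 0.2, 0.1]
grip_width: 0.0854
gripper_force: 0.0
clock: 3.65
tcp_pos: [0.6714, -0.0097, 0.0263]
orientation: [0.001, 3.139, 0.0]
contact_force: [-1.0, 0.1, -0.8]
grip_width: 0.0849
gripper_force: 0.0
clock: 4.15
tcp_pos: [0.6704, -0.0099, 0.025]
orientation: [-0.001, -3.142, -0.0]
contact_force: [-0.1, 0.2, -0.1]
grip_width: 0.0503
gripper_force: 0.0
clock: 4.65
tcp_pos: [0.6704, -0.0098, 0.025]
orientation: [-0.001, -3.142, 0.0]
contact_force: [0.1, 0.3, -0.1]
grip_width: 0.0499
gripper_force: 0.0
```

```bash
python3 - <<'E'
from h import *
im,d=grab('scene'); c=im[80:300,180:420]
cv2.imwrite('pics/s2.png',cv2.resize(c,None,fx=2.5,fy=2.5,interpolation=cv2.INTER_CUBIC)[:,:,::-1])
E
```

```text
(no output)
```

View pics/s2.png

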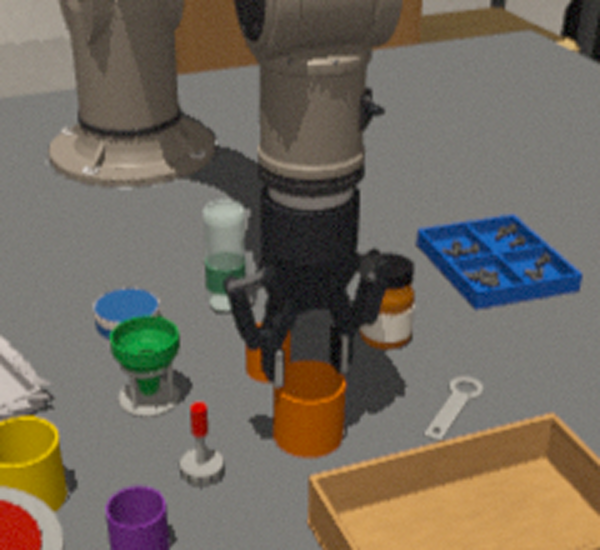

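```bash
python3 - <<'E'
from h import *
z=np.load('last_scene.npz'); X=cloud('scene',z['d'])
for cu,cv in((278,385),(278,370),(345,370),(345,355),(272,345),(310,400)):
    u,v=180+round(cu/2.5),80+round(cv/2.5); print((u,v),X[v,u].round(3),z['im'][v,u])
m=(X[...,2]<.11)&(X[...,2]>.004)&(abs(X[...,0]-.65)<.09)&(abs(X[...,1]+.01)<.07)&(z['im'].max(-1)<75)
P=X[m]; print(P.min(0),P.max(0))
for zz in np.arange(.01,.11,.01):
    Q=P[abs(P[:,2]-zz)<.005]
    if len(Q): print(zz,len(Q),Q.min(0).round(3),Q.max(0).round(3))
E
```

```text
(291, 234) [ 0.681 -0.041  0.068] [99 86 82]
(291, 228) [ 0.68  -0.041  0.084] [118 114 106]
(318, 228) [0.681 0.02  0.068] [82 79 76]
(318, 222) [0.681 0.02  0.084] [97 92 85]
(289, 218) [ 0.683 -0.046  0.111] [36 40 41]
(304, 240) [0.648 0.003 0.017] [165  80   0]
[ 0.5662002  -0.0548935   0.03138499] [0.68359726 0.03359347 0.10972399]
0.03 1 [0.585 0.001 0.031] [0.585 0.001 0.031]
0.04 1 [0.566 0.013 0.039] [0.566 0.013 0.039]
0.06999999999999999 23 [ 0.663 -0.046  0.065] [0.681 0.024 0.075]
0.08 46 [ 0.662 -0.05   0.075] [0.684 0.026 0.085]
0.09 53 [ 0.661 -0.05   0.085] [0.682 0.026 0.095]
0.09999999999999999 44 [ 0.658 -0.05   0.095] [0.683 0.025 0.105]
```

Fingertips really are about 35 mm higher than the reported TCP: the camera puts them at z≈0.064, just above the rim. I'll lift, shut the fingers and check that offset in free space.

```bash
python3 -m crank '[[[0,0,-2],[0,0,0]],[[0,0,-3],[0,0,0]],[[0,0,-3],[0,0,0]],[[0,0,0],[0,0,0]],[[0,0,0],[0,0,0]]]' 0 >/dev/null
python3 -m crank '[[[0,0,0],[0,0,0]],[[0,0,0],[0,0,0]],[[0,0,0],[0,0,0]],[[0,0,0],[0,0,0]],[[0,0,0],[0,0,0]]]'
python3 - <<'E'
from h import *
im,d=grab('scene'); c=im[80:300,180:420]
cv2.imwrite('pics/s3.png',cv2.resize(c,None,fx=2.5,fy=2.5,interpolation=cv2.INTER_CUBIC)[:,:,::-1])
X=cloud('scene',d)
m=(X[...,2]<.25)&(X[...,2]>.06)&(abs(X[...,0]-.67)<.06)&(abs(X[...,1]+.01)<.06)&(np.ptp(im.astype(int),axis=-1)<40)
P=X[m]
for zz in np.arange(.06,.2,.01):
    Q=P[abs(P[:,2]-zz)<.005]
    if len(Q): print(zz.round(3),len(Q),Q.min(0).round(3),Q.max(0).round(3))
E
```

```text
clock: 5.7
tcp_pos: [0.6702, -0.0099, 0.1046]
orientation: [-0.001, -3.141, 0.0]
contact_force: [-0.2, 0.0, 0.2]
grip_width: -0.0001
gripper_force: 0.0
0.14 7 [ 0.671 -0.018  0.142] [ 0.681 -0.007  0.145]
0.15 52 [ 0.663 -0.025  0.145] [0.684 0.002 0.155]
0.16 64 [ 0.666 -0.025  0.155] [0.683 0.001 0.165]
0.17 68 [ 0.666 -0.025  0.165] [0.683 0.001 0.175]
0.18 59 [ 0.667 -0.029  0.175] [0.683 0.009 0.185]
0.19 163 [ 0.658 -0.045  0.185] [0.686 0.023 0.195]
0.2 183 [ 0.654 -0.053  0.195] [0.686 0.031 0.205]
```

View pics/s3.png

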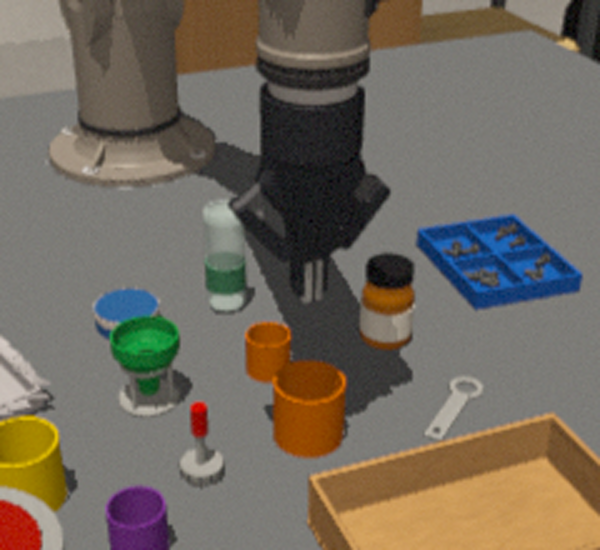

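Closed fingertips measure z≈0.142 against a reported 0.105, so true tip z is the reported z plus about 37 mm. The xy agrees. I'll apply that offset and watch the force on the way down.

```bash
python3 -m crank '[[[0,0,0],[0,0,0]],[[0,0,0],[0,0,0]],[[0,0,0],[0,0,0]],[[0,0,0],[0,0,0]],[[0,0,0],[0,0,0]]]' 8.5 30 |grep width
python3 -m crank '[[[0,0,2],[0,0,0]],[[0,0,3],[0,0,0]],[[0,0,3],[0,0,0]],[[0,0,1.5],[0,0,0]],[[0,0,0],[0,0,0]]]'
python3 -m crank '[[[0,0,0.7],[0,0,0]],[[0,0,0.7],[0,0,0]],[[0,0,0.7],[0,0,0]],[[0,0,0],[0,0,0]],[[0,0,0],[0,0,0]]]'
python3 -m crank '[[[0,0,0],[0,0,0]],[[0,0,0],[0,0,0]],[[0,0,0],[0,0,0]],[[0,0,0],[0,0,0]],[[0,0,0],[0,0,0]]]' 5 25
python3 -m crank '[[[0,0,0],[0,0,0]],[[0,0,0],[0,0,0]],[[0,0,0],[0,0,0]]]'
```

```text
grip_width: 0.0726
clock: 6.75
tcp_pos: [0.6685, -0.0098, 0.0077]
orientation: [-0.001, -3.137, 0.0]
contact_force: [0.3, 0.1, 0.2]
grip_width: 0.0849
gripper_force: 0.0
clock: 7.25
tcp_pos: [0.6705, -0.0098, -0.0109]
orientation: [0.001, 3.142, 0.0]
contact_force: [0.2, -0.5, -0.2]
grip_width: 0.0849
gripper_force: 0.0
clock: 7.75
tcp_pos: [0.671, -0.0098, -0.0103]
orientation: [0.001, 3.14, 0.0]
contact_force: [-0.9, -0.1, 5.9]
grip_width: 0.061
gripper_force: 27.8
clock: 8.05
tcp_pos: [0.6709, -0.0098, -0.0103]
orientation: [0.001, 3.141, 0.0]
contact_force: [-1.6, 0.5, 5.7]
grip_width: 0.0613
gripper_force: 27.8
```

```bash
python3 -m crank '[[[0,0,-1],[0,0,0]],[[0,0,-3],[0,0,0]],[[0,0,-3],[0,0,0]],[[0,0,-3],[0,0,0]],[[0,0,-3],[0,0,0]]]' 
python3 -m crank '[[[1,-1.4,0],[0,0,0]],[[1.5,-2.5,0],[0,0,0]],[[1.5,-2.5,0],[0,0,0]],[[1.5,-2.5,0],[0,0,0]],[[1.5,-2.5,0],[0,0,0]]]' >/dev/null
python3 -m crank '[[[1.5,-2.5,0],[0,0,0]],[[1.5,-2.5,0],[0,0,0]],[[1.5,-2.5,0],[0,0,0]],[[1.5,-2.5,0],[0,0,0]],[[1.5,-2.5,0],[0,0,0]]]' >/dev/null
python3 -m crank '[[[1.5,-2.5,0],[0,0,0]],[[1.2,-2,0],[0,0,0]],[[0.5,-1,0],[0,0,0]],[[0,0,0],[0,0,0]],[[0,0,0],[0,0,0]]]'
python3 -m crank '[[[0,0,0],[0,0,0]],[[0,0,0],[0,0,0]]]'
```

```text
clock: 8.55
tcp_pos: [0.67, -0.01, 0.1203]
orientation: [-0.002, -3.141, 0.0]
contact_force: [-0.3, -0.5, -0.7]
grip_width: 0.0612
gripper_force: 27.7
clock: 10.05
tcp_pos: [0.4936, -0.3026, 0.1187]
orientation: [-0.0, -3.142, -0.001]
contact_force: [-0.2, 0.4, -0.9]
grip_width: 0.0613
gripper_force: 27.7
clock: 10.25
tcp_pos: [0.494, -0.3023, 0.1189]
orientation: [-0.002, 3.141, 0.001]
contact_force: [0.2, -0.3, -1.5]
grip_width: 0.0615
gripper_force: 27.7
```

```bash
python3 -m crank '[[[0,-0.1,2],[0,0,0]],[[0,0,3],[0,0,0]],[[0,0,3],[0,0,0]],[[0,0,2],[0,0,0]],[[0,0,1],[0,0,0]]]' |grep -E 'pos|cont'
python3 -m crank '[[[0,0,0.6],[0,0,0]],[[0,0,0.4],[0,0,0]],[[0,0,0.2],[0,0,0]],[[0,0,0],[0,0,0]],[[0,0,0],[0,0,0]]]' |grep -E 'pos|cont'
python3 -m crank '[[[0,0,0.2],[0,0,0]],[[0,0,0],[0,0,0]],[[0,0,0],[0,0,0]]]' |grep -E 'pos|cont'
```

```text
tcp_pos: [0.4926, -0.3032, 0.0071]
contact_force: [-0.5, 1.1, -1.2]
tcp_pos: [0.4937, -0.305, -0.0023]
contact_force: [0.0, -0.3, -0.2]
tcp_pos: [0.4932, -0.3047, -0.0049]
contact_force: [-0.1, -0.3, -1.2]
```

```bash
python3 -m crank '[[[0,0,0.15],[0,0,0]],[[0,0,0],[0,0,0]],[[0,0,0],[0,0,0]]]' |grep -E 'pos|cont'
python3 -m crank '[[[0,0,0.15],[0,0,0]],[[0,0,0],[0,0,0]],[[0,0,0],[0,0,0]]]' |grep -E 'pos|cont'
```

```text
tcp_pos: [0.4931, -0.3047, -0.0066]
contact_force: [-0.4, -0.8, -0.5]
tcp_pos: [0.4933, -0.3048, -0.0073]
contact_force: [-1.4, 2.0, 6.4]
```

```bash
python3 -m crank '[[[0,0,0],[0,0,0]],[[0,0,0],[0,0,0]],[[0,0,0],[0,0,0]],[[0,0,0],[0,0,0]],[[0,0,0],[0,0,0]]]' 8.5 |grep -E 'pos|cont|wid'
python3 -m crank '[[[0,0,-1],[0,0,0]],[[0,0,-2],[0,0,0]],[[0,0,-3],[0,0,0]],[[0,0,-4],[0,0,0]],[[0,0,-4],[0,0,0]]]' |grep -E 'pos|cont|wid'
python3 -m crank '[[[1,3,-1],[0,0,0]],[[1,4,-1],[0,0,0]],[[0.5,4,0],[0,0,0]],[[0.5,4,0],[0,0,0]],[[0.5,4,0],[0,0,0]]]' >/dev/null
python3 -m crank '[[[0.5,4,0],[0,0,0]],[[0.5,3,0],[0,0,0]],[[0.5,2,0],[0,0,0]],[[0.5,1.4,0],[0,0,0]],[[0,0,0],[0,0,0]]]' |grep -E 'pos|cont|wid'
python3 - <<'E'
from meas import *
im,d=grab('top'); X=cloud('top',d)
cv2.imwrite('pics/t4.png',cv2.resize(im[130:350,180:480],None,fx=2.5,fy=2.5)[:,:,::-1])
P=X[abs(X[...,0]-.494)<.05*np.ones_like(X[...,0])] ; P=P[(abs(P[:,1]+.304)<.05)&(P[:,2]>.056)&(P[:,2]<.08)]
print(len(P),fit(P),P[:,2].max())
E
```

```text
tcp_pos: [0.4931, -0.3047, -0.0081]
contact_force: [0.4, -0.2, -0.2]
grip_width: 0.0853
tcp_pos: [0.4927, -0.3046, 0.1339]
contact_force: [0.8, 0.4, -0.7]
grip_width: 0.085
tcp_pos: [0.438, -0.0089, 0.1526]
contact_force: [0.3, 0.3, -1.2]
grip_width: 0.0852
157 (array([ 0.49271132, -0.30598379]), np.float64(0.02929459652272304)) 0.06824099132647117
```

View pics/t4.png

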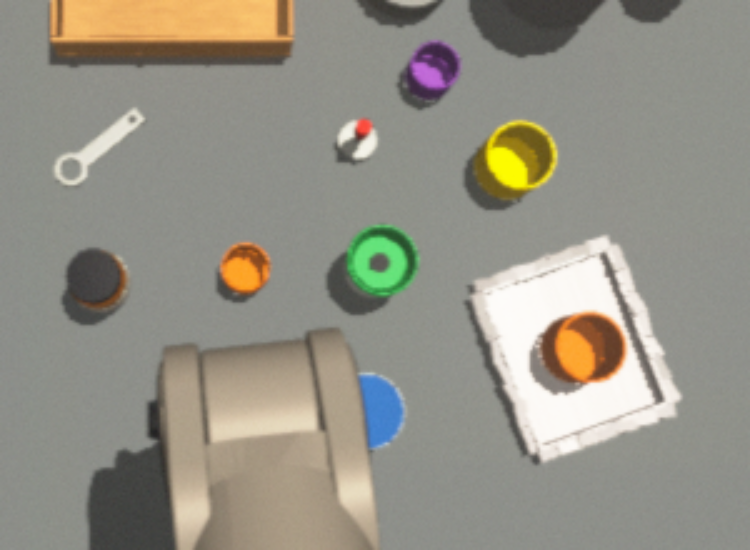

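The tub stands upright in the middle of the tray at (0.4927, −0.306). Next I'll grasp the jar.

```bash
python3 -m crank '[[[-0.1,0.1,2],[0,0,0]],[[0,0,3],[0,0,0]],[[0,0,3],[0,0,0]],[[0,0,2.5],[0,0,0]],[[0,0,1],[0,0,0]]]' |grep -E 'pos|cont|wid'
python3 -m crank '[[[0,0,0.6],[0,0,0]],[[0,0,0.4],[0,0,0]],[[0,0,0],[0,0,0]],[[0,0,0],[0,0,0]]]' |grep -E 'pos|cont|wid'
python3 -m crank '[[[0,0,0],[0,0,0]],[[0,0,0],[0,0,0]],[[0,0,0],[0,0,0]],[[0,0,0],[0,0,0]],[[0,0,0],[0,0,0]]]' 3 35 |grep -E 'pos|cont|wid|grip'
python3 -m crank '[[[0,0,0],[0,0,0]],[[0,0,0],[0,0,0]],[[0,0,0],[0,0,0]]]'|grep -E 'pos|cont|grip'
```

```text
tcp_pos: [0.4384, -0.0112, 0.0353]
contact_force: [-1.2, 0.4, 0.1]
grip_width: 0.0853
tcp_pos: [0.4401, -0.0097, 0.0277]
contact_force: [0.2, -0.7, -0.6]
grip_width: 0.085
tcp_pos: [0.44, -0.0091, 0.0274]
contact_force: [-0.5, 2.4, 5.5]
grip_width: 0.0412
gripper_force: 35.2
tcp_pos: [0.44, -0.0091, 0.0274]
contact_force: [-0.3, 1.9, 6.0]
grip_width: 0.0413
gripper_force: 35.2
```

```bash
python3 -m crank '[[[0,0,-1],[0,0,0]],[[0,0,-3],[0,0,0]],[[0,0,-3],[0,0,0]],[[0,0,-3],[0,0,0]],[[0,0,-3],[0,0,0]]]' |grep -E 'pos|cont|wid'
python3 -m crank '[[[-0.3,-1.5,0],[0,0,0]],[[-0.5,-2.5,0],[0,0,0]],[[-0.5,-2.5,0],[0,0,0]],[[-0.5,-2.5,0],[0,0,0]],[[-0.5,-2.5,0],[0,0,0]]]' >/dev/null
python3 -m crank '[[[-0.5,-2.5,0],[0,0,0]],[[-0.5,-2.5,0],[0,0,0]],[[-0.5,-2.5,0],[0,0,0]],[[-0.5,-2.5,0],[0,0,0]],[[-0.5,-2.5,0],[0,0,0]]]' >/dev/null
python3 -m crank '[[[-0.45,-2.5,0],[0,0,0]],[[-0.1,-2,0],[0,0,0]],[[0,-1.2,0],[0,0,0]],[[0,0,0],[0,0,0]],[[0,0,0],[0,0,0]]]'
python3 -m crank '[[[0,0,0],[0,0,0]],[[0,0,0],[0,0,0]]]'
python3 - <<'E'
from h import *
im,d=grab('scene'); c=im[80:300,80:320]
cv2.imwrite('pics/s5.png',cv2.resize(c,None,fx=2.5,fy=2.5,interpolation=cv2.INTER_CUBIC)[:,:,::-1])
E
```

```text
tcp_pos: [0.4385, -0.0102, 0.1583]
contact_force: [-0.4, -0.5, -2.7]
grip_width: 0.0415
clock: 17.9
tcp_pos: [0.4923, -0.3057, 0.1568]
orientation: [-0.001, -3.141, -0.002]
contact_force: [0.2, 1.0, -2.2]
grip_width: 0.0412
gripper_force: 36.0
clock: 18.1
tcp_pos: [0.4929, -0.3054, 0.157]
orientation: [0.001, -3.142, -0.001]
contact_force: [0.2, 0.0, -2.3]
grip_width: 0.0412
gripper_force: 36.0
```

View pics/s5.png

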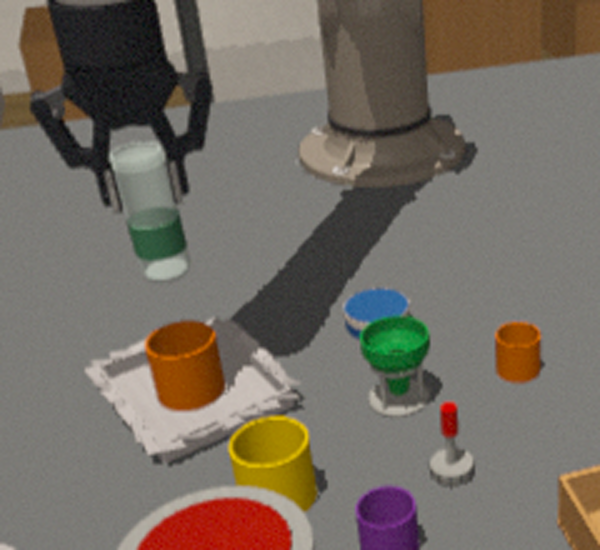

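The jar is held upright above the tub, so I'll lower it.

```bash
python3 -m crank '[[[0,0,1.5],[0,0,0]],[[0,0,2.5],[0,0,0]],[[0,0,1.5],[0,0,0]],[[0,0,1],[0,0,0]],[[0,0,0],[0,0,0]]]' |grep -E 'pos|cont|wid'
python3 -m crank '[[[0,0,1],[0,0,0]],[[0,0,1],[0,0,0]],[[0,0,1],[0,0,0]],[[0,0,1],[0,0,0]],[[0,0,0],[0,0,0]]]' |grep -E 'pos|cont|wid'
python3 -m crank '[[[0,0,0.7],[0,0,0]],[[0,0,0.6],[0,0,0]],[[0,0,0.2],[0,0,0]],[[0,0,0],[0,0,0]],[[0,0,0],[0,0,0]]]' |grep -E 'pos|cont|wid'
python3 -m crank '[[[0,0,0.15],[0,0,0]],[[0,0,0],[0,0,0]],[[0,0,0],[0,0,0]]]' |grep -E 'pos|cont'
```

```text
tcp_pos: [0.4919, -0.3058, 0.0908]
contact_force: [0.0, -0.2, -1.7]
grip_width: 0.041
tcp_pos: [0.4915, -0.3061, 0.0502]
contact_force: [0.1, 0.1, -2.5]
grip_width: 0.0415
tcp_pos: [0.4928, -0.3068, 0.0371]
contact_force: [0.3, -0.8, -2.3]
grip_width: 0.0414
tcp_pos: [0.4927, -0.3067, 0.0356]
contact_force: [0.3, 0.1, -2.4]
```

```bash
python3 -m crank '[[[0,0,0.15],[0,0,0]],[[0,0,0],[0,0,0]],[[0,0,0],[0,0,0]]]' |grep -E 'pos|cont'
python3 -m crank '[[[0,0,0.15],[0,0,0]],[[0,0,0],[0,0,0]],[[0,0,0],[0,0,0]]]' |grep -E 'pos|cont'
```

```text
tcp_pos: [0.4926, -0.3067, 0.0339]
contact_force: [-0.0, 0.2, -2.1]
tcp_pos: [0.4934, -0.3068, 0.0335]
contact_force: [-1.4, 0.5, 5.2]
```

```bash
python3 -m crank '[[[0,0,0],[0,0,0]],[[0,0,0],[0,0,0]],[[0,0,0],[0,0,0]],[[0,0,0],[0,0,0]],[[0,0,0],[0,0,0]]]' 8.5 |grep -E 'pos|cont|wid'
python3 -m crank '[[[0,0,-1],[0,0,0]],[[0,0,-2],[0,0,0]],[[0,0,-3],[0,0,0]],[[0,0,-4],[0,0,0]],[[0,0,-4],[0,0,0]]]' |grep -E 'pos|cont|wid'
python3 -m crank '[[[-1,2,0],[0,0,0]],[[-1.5,3.5,0],[0,0,0]],[[-1.5,3.5,0],[0,0,0]],[[-1.5,3.5,0],[0,0,0]],[[-1,3,0],[0,0,0]]]' >/dev/null
python3 -m crank '[[[-1,2,0],[0,0,0]],[[0,0.5,0],[0,0,0]],[[0,0,0],[0,0,0]],[[0,0,0],[0,0,0]],[[0,0,0],[0,0,0]]]' |grep -E 'pos|cont|wid'
python3 - <<'E'
from meas import *
im,d=grab('top'); X=cloud('top',d).reshape(-1,3)
P=X[(abs(X[:,0]-.493)<.05)&(abs(X[:,1]+.306)<.05)&(X[:,2]>.105)&(X[:,2]<.14)]
print(len(P),fit(P),P[:,2].max())
cv2.imwrite('pics/t6.png',cv2.resize(im[130:350,180:480],None,fx=2.5,fy=2.5)[:,:,::-1])
E
```

```text
tcp_pos: [0.4926, -0.3067, 0.0324]
contact_force: [0.7, -0.5, 0.0]
grip_width: 0.0849
tcp_pos: [0.4922, -0.3066, 0.1744]
contact_force: [0.3, -0.2, 0.0]
grip_width: 0.0854
tcp_pos: [0.5671, -0.1287, 0.1727]
contact_force: [0.0, -0.2, -0.7]
grip_width: 0.0848
160 (array([ 0.49228889, -0.31113312]), np.float64(0.011993096534265259)) 0.12573206912184282
```

View pics/t6.png

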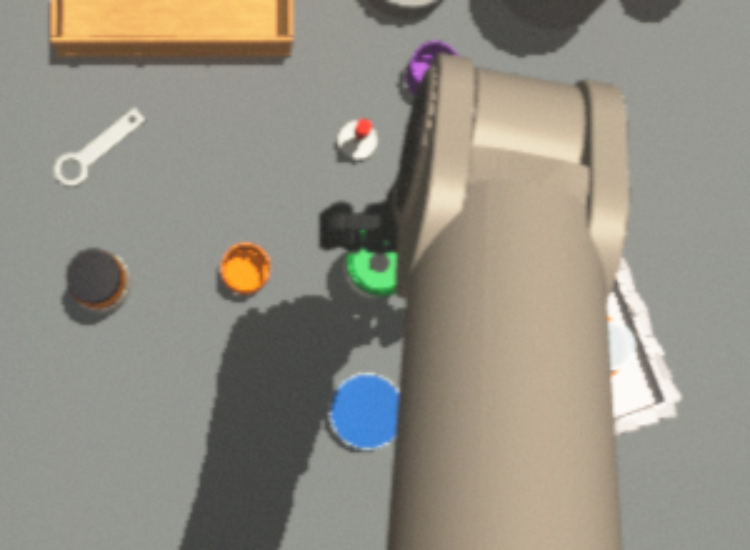

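The jar is partly hidden by the arm in the top view, so I'll check it from the scene camera later. Gripping the funnel collar.

```bash
python3 -m crank '[[[-0.1,0.24,2],[0,0,0]],[[0,0,4],[0,0,0]],[[0,0,3.5],[0,0,0]],[[0,0,2.5],[0,0,0]],[[0,0,1],[0,0,0]]]' |grep -E 'pos|cont|wid'
python3 -m crank '[[[0,0,1.5],[0,0,0]],[[0,0,1.5],[0,0,0]],[[0,0,0.7],[0,0,0]],[[0,0,0],[0,0,0]],[[0,0,0],[0,0,0]]]' |grep -E 'pos|cont|wid'
python3 - <<'E'
from meas import *
im,d=grab('scene'); X=cloud('scene',d).reshape(-1,3)
P=X[(abs(X[:,0]-.493)<.05)&(abs(X[:,1]+.306)<.05)&(X[:,2]>.070)&(X[:,2]<.14)]
print(len(P),P.min(0),P.max(0)); Q=P[P[:,2]>.11]; print(len(Q),fit(Q))
cv2.imwrite('pics/s7.png',cv2.resize(im[120:280,80:320],None,fx=3,fy=3,interpolation=cv2.INTER_CUBIC)[:,:,::-1])
E
```

```text
tcp_pos: [0.5667, -0.125, 0.04]
contact_force: [0.0, 0.5, 0.4]
grip_width: 0.0849
tcp_pos: [0.5692, -0.1245, 0.0059]
contact_force: [0.3, -0.9, 0.0]
grip_width: 0.0849
516 [ 0.47191716 -0.32624456  0.07020765] [ 0.51599345 -0.28449129  0.12073358]
200 (array([ 0.49436092, -0.30551404]), np.float64(0.016529550128276806))
```

View pics/s7.png

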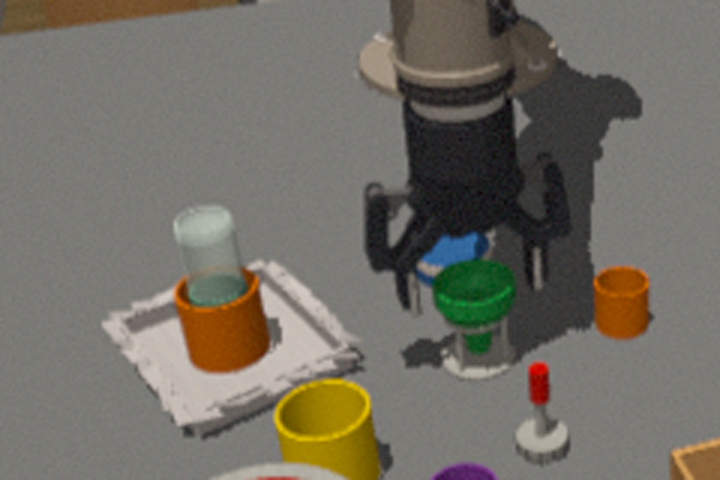

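The jar stands upright inside the tub at about (0.493, −0.306), and the funnel is between the fingers. Closing.

```bash
python3 -m crank '[[[0.1,-0.15,0],[0,0,0]],[[0,0,0],[0,0,0]],[[0,0,0],[0,0,0]],[[0,0,0],[0,0,0]],[[0,0,0],[0,0,0]]]' 5 25 |grep -E 'pos|cont|wid|grip'
python3 -m crank '[[[0,0,0],[0,0,0]],[[0,0,0],[0,0,0]],[[0,0,0],[0,0,0]]]'|grep -E 'pos|cont|grip'
```

```text
tcp_pos: [0.5681, -0.1262, 0.0062]
contact_force: [-1.7, -0.6, 6.0]
grip_width: 0.0601
gripper_force: 27.5
tcp_pos: [0.5681, -0.1262, 0.0062]
contact_force: [-1.4, -0.9, 7.1]
grip_width: 0.0598
gripper_force: 27.5
```

```bash
python3 -m crank '[[[0,0,-1],[0,0,0]],[[0,0,-2],[0,0,0]],[[0,0,-4],[0,0,0]],[[0,0,-4],[0,0,0]],[[0,0,-3],[0,0,0]]]' |grep -E 'pos|cont|wid'
python3 -m crank '[[[0.5,-1,-0.8],[0,0,0]],[[1,-2.5,0],[0,0,0]],[[1,-2.5,0],[0,0,0]],[[1,-2.5,0],[0,0,0]],[[1,-2.5,0],[0,0,0]]]' >/dev/null
python3 -m crank '[[[1,-2.5,0],[0,0,0]],[[1,-2.5,0],[0,0,0]],[[0.7,-1.5,0],[0,0,0]],[[0.3,-0.5,0],[0,0,0]],[[0,0,0],[0,0,0]]]' >/dev/null
python3 -m crank '[[[0,0,0],[0,0,0]],[[0,0,0],[0,0,0]],[[0,0,0],[0,0,0]]]'
python3 - <<'E'
from meas import *
for n in ('scene','top'):
    im,d=grab(n); X=cloud(n,d); I=im.astype(int)
    g=(I[...,1]>I[...,0]+40)&(I[...,1]>I[...,2]+30)&(X[...,2]>.12)&(abs(X[...,0]-.493)<.06)&(abs(X[...,1]+.306)<.06); P=X[g]
    if len(P)<10: print(n,len(P)); continue
    print(n,len(P),P.min(0).round(4),P.max(0).round(4)); zz=P[:,2]
    for a in np.arange(.12,.22,.01):
        Q=P[(zz>a)&(zz<=a+.01)]
        if len(Q)>8: print(a.round(2),len(Q),fit(Q))
    if n=='scene':
        P=X[(abs(X[...,0]-.493)<.05)&(abs(X[...,1]+.306)<.05)&(X[...,2]>.065)&(X[...,2]<.118)&~g]
        for a in(.07,.08,.09,.1,.11): Q=P[abs(P[:,2]-a)<.005]; print('jar',a,len(Q),len(Q)>5 and fit(Q))
        cv2.imwrite('pics/s8.png',cv2.resize(im[90:270,80:280],None,fx=3,fy=3,interpolation=cv2.INTER_CUBIC)[:,:,::-1])
E
```

```text
tcp_pos: [0.5684, -0.126, 0.1485]
contact_force: [0.4, -0.2, -0.3]
grip_width: 0.0599
clock: 26.25
tcp_pos: [0.4932, -0.3047, 0.1534]
orientation: [-0.002, 3.142, 0.001]
contact_force: [-0.2, -0.0, -0.6]
grip_width: 0.0598
gripper_force: 27.4
scene 630 [ 0.462  -0.3357  0.1567] [ 0.5259 -0.2772  0.2185]
0.16 32 (array([ 0.49891039, -0.30585698]), np.float64(0.0056428676541377025))
0.17 37 (array([ 0.4984243 , -0.30577711]), np.float64(0.00763013472489966))
0.18 21 (array([ 0.50450726, -0.30564994]), np.float64(0.006147808074596505))
0.19 92 (array([ 0.49403075, -0.3058007 ]), np.float64(0.026714414035334824))
0.2 242 (array([ 0.49459648, -0.30611585]), np.float64(0.029454579051755275))
0.21 201 (array([ 0.49471694, -0.30619655]), np.float64(0.029561076549641185))
jar 0.07 73 (array([ 0.49308706, -0.3054389 ]), np.float64(0.020027224688693532))
jar 0.08 76 (array([ 0.49324622, -0.30535223]), np.float64(0.019955422129658403))
jar 0.09 78 (array([ 0.49318569, -0.30545412]), np.float64(0.019911878242193287))
jar 0.1 78 (array([ 0.49323086, -0.30519562]), np.float64(0.020078425762538783))
jar 0.11 155 (array([ 0.49618677, -0.30549162]), np.float64(0.0160788626201609))
top 114 [ 0.464  -0.3149  0.1928] [ 0.5229 -0.2724  0.285 ]
0.19 49 (array([ 0.49426597, -0.30509527]), np.float64(0.02206879973295387))
0.2 12 (array([ 0.51630436, -0.30655448]), np.float64(0.005930901629275389))
0.21 34 (array([ 0.49324761, -0.30472265]), np.float64(0.028667229454193408))
```

View pics/s8.png

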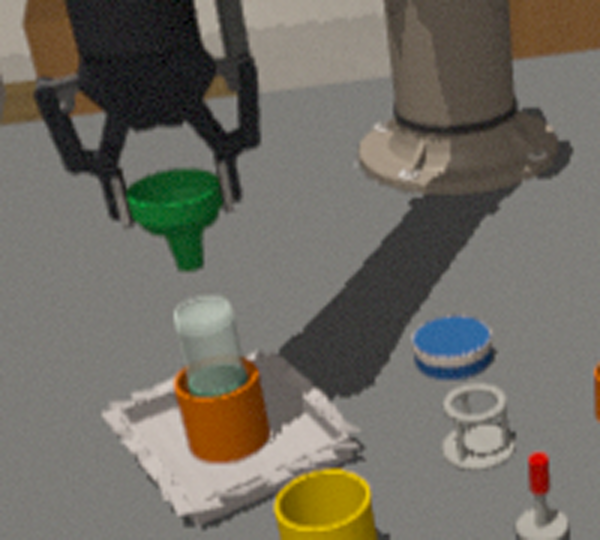

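The funnel is level above the jar and centred to about 1 mm. I'll trim that and lower it.

```bash
python3 -m crank '[[[0.1,0.05,1],[0,0,0]],[[0,0,1],[0,0,0]],[[0,0,0.7],[0,0,0]],[[0,0,0],[0,0,0]],[[0,0,0],[0,0,0]]]' |grep -E 'pos|cont|wid'
python3 -m crank '[[[0,0,0.5],[0,0,0]],[[0,0,0.5],[0,0,0]],[[0,0,0.5],[0,0,0]],[[0,0,0.5],[0,0,0]],[[0,0,0],[0,0,0]]]' |grep -E 'pos|cont|wid'
python3 -m crank '[[[0,0,0.5],[0,0,0]],[[0,0,0.5],[0,0,0]],[[0,0,0.5],[0,0,0]],[[0,0,0.4],[0,0,0]],[[0,0,0],[0,0,0]]]' |grep -E 'pos|cont|wid'
python3 -m crank '[[[0,0,0.2],[0,0,0]],[[0,0,0],[0,0,0]],[[0,0,0],[0,0,0]]]' |grep -E 'pos|cont'
```

```text
tcp_pos: [0.4915, -0.3053, 0.1261]
contact_force: [-0.2, -0.3, -1.1]
grip_width: 0.0597
tcp_pos: [0.4911, -0.3049, 0.1056]
contact_force: [0.3, -0.3, -0.0]
grip_width: 0.0598
tcp_pos: [0.4912, -0.305, 0.0867]
contact_force: [-0.0, 0.3, 0.1]
grip_width: 0.0601
tcp_pos: [0.4918, -0.3054, 0.0856]
contact_force: [-0.6, 0.4, -0.2]
```

```bash
python3 -m crank '[[[0,0,0.15],[0,0,0]],[[0,0,0],[0,0,0]],[[0,0,0],[0,0,0]]]' |grep -E 'pos|cont'
python3 -m crank '[[[0,0,0.15],[0,0,0]],[[0,0,0],[0,0,0]],[[0,0,0],[0,0,0]]]' |grep -E 'pos|cont'
```

```text
tcp_pos: [0.4916, -0.3053, 0.084]
contact_force: [0.6, -0.1, -0.4]
tcp_pos: [0.4916, -0.3053, 0.0824]
contact_force: [-0.1, 0.4, -1.3]
```

```bash
python3 -m crank '[[[0,0,0.12],[0,0,0]],[[0,0,0],[0,0,0]],[[0,0,0],[0,0,0]]]' |grep -E 'pos|cont'
python3 -m crank '[[[0,0,0.06],[0,0,0]],[[0,0,0],[0,0,0]],[[0,0,0],[0,0,0]]]' |grep -E 'pos|cont'
```

```text
tcp_pos: [0.4922, -0.3056, 0.0822]
contact_force: [-0.7, 1.7, 5.2]
tcp_pos: [0.4925, -0.3057, 0.0822]
contact_force: [-1.4, 0.8, 10.2]
```

```bash
python3 -m crank '[[[0,0,-0.05],[0,0,0]],[[0,0,0],[0,0,0]],[[0,0,0],[0,0,0]],[[0,0,0],[0,0,0]],[[0,0,0],[0,0,0]]]' 8.5 |grep -E 'pos|cont|wid'
python3 -m crank '[[[0,0,-0.5],[0,0,0]],[[0,0,-1.5],[0,0,0]],[[0,0,-2],[0,0,0]],[[0,0,-3],[0,0,0]],[[0,0,-2],[0,0,0]]]' |grep -E 'pos|cont|wid'
python3 -m crank '[[[-1,1,0],[0,0,0]],[[-2,2,0],[0,0,0]],[[-2.5,2.5,0],[0,0,0]],[[-2.5,2.5,0],[0,0,0]],[[-2.5,2.5,0],[0,0,0]]]' >/dev/null
python3 -m crank '[[[-2.5,2.5,0],[0,0,0]],[[-2.5,2.5,0],[0,0,0]],[[-2,2,0],[0,0,0]],[[-1.3,1.3,0],[0,0,0]],[[-0.5,0.5,0],[0,0,0]]]' >/dev/null
python3 -m crank '[[[0,0,0],[0,0,0]],[[0,0,0],[0,0,0]],[[0,0,0],[0,0,0]]]' |grep -E 'pos|cont|wid'
python3 - <<'E'
from meas import *
im,d=grab('scene'); X=cloud('scene',d); I=im.astype(int)
P=X[(I[...,1]>I[...,0]+40)&(I[...,1]>I[...,2]+30)&(X[...,2]>.125)&(X[...,2]<.16)&(abs(X[...,0]-.493)<.05)&(abs(X[...,1]+.306)<.05)]
print('funnel',len(P),fit(P[P[:,2]>.134]),P.min(0),P.max(0))
Q=P[P[:,2]>.145]; print('rim plane',np.linalg.lstsq(np.c_[Q,][:,:2]-[.493,-.306],Q[:,2]-Q[:,2].mean(),rcond=None)[0])
P=X[(I[...,0]>I[...,1]+80)&(I[...,2]<90)&(I[...,1]<60)&(X[...,2]>.03)&(X[...,2]<.09)&(abs(X[...,0]-.685)<.04)&(abs(X[...,1]+.112)<.04)]
print('handle',len(P),fit(P),P.min(0),P.max(0))
cv2.imwrite('pics/s9.png',cv2.resize(im[120:300,80:320],None,fx=3,fy=3,interpolation=cv2.INTER_CUBIC)[:,:,::-1])
E
```

```text
tcp_pos: [0.4916, -0.3053, 0.081]
contact_force: [0.0, -0.8, 0.3]
grip_width: 0.0848
tcp_pos: [0.4922, -0.3057, 0.1733]
contact_force: [0.3, 0.2, -0.7]
grip_width: 0.0852
tcp_pos: [0.6838, -0.1145, 0.1714]
contact_force: [1.3, 0.1, 1.0]
grip_width: 0.0849
funnel 473 (array([ 0.49306622, -0.30671506]), np.float64(0.029543789122856504)) [ 0.46042305 -0.3367528   0.12505718] [ 0.52708254 -0.27662345  0.1474907 ]
rim plane [0.00520205 0.00466239]
handle 79 (array([ 0.68778016, -0.11159008]), np.float64(0.005217564471595572)) [ 0.68058827 -0.11824905  0.04373506] [ 0.69380282 -0.10526104  0.07135612]
```

View pics/s9.png

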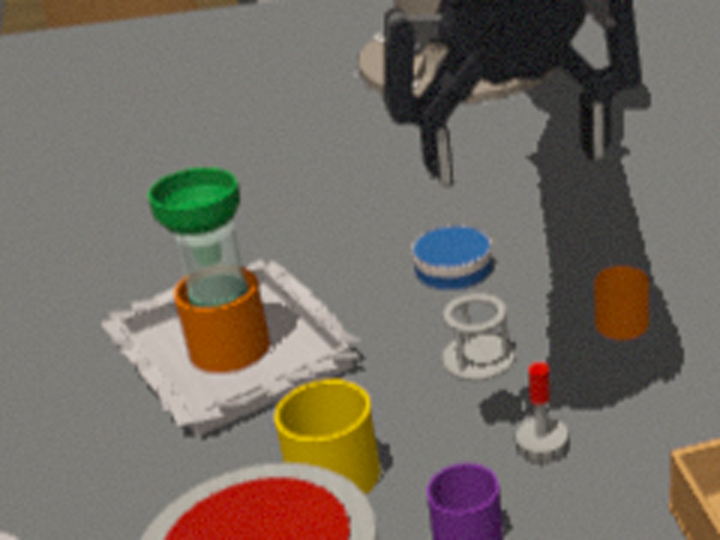

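The funnel is seated level with its top at 0.147. Now the strainer.

```bash
python3 -m crank '[[[-0.2,0.25,2],[0,0,0]],[[0,0,4],[0,0,0]],[[0,0,3.5],[0,0,0]],[[0,0,2.5],[0,0,0]],[[0,0,1],[0,0,0]]]' 6 |grep -E 'pos|cont|wid'
python3 -m crank '[[[0,0,1.5],[0,0,0]],[[0,0,1.5],[0,0,0]],[[0,0,0.8],[0,0,0]],[[0,0,0],[0,0,0]],[[0,0,0],[0,0,0]]]' |grep -E 'pos|cont|wid'
python3 -m crank '[[[0,0,0],[0,0,0]],[[0,0,0],[0,0,0]],[[0,0,0],[0,0,0]],[[0,0,0],[0,0,0]],[[0,0,0],[0,0,0]]]' 0.5 25 |grep -E 'pos|cont|wid|grip'
python3 -m crank '[[[0,0,0],[0,0,0]],[[0,0,0],[0,0,0]],[[0,0,0],[0,0,0]]]'|grep -E 'pos|cont|grip'
```

```text
tcp_pos: [0.6844, -0.1106, 0.0384]
contact_force: [-1.4, 0.5, -0.5]
grip_width: 0.0601
tcp_pos: [0.6873, -0.11, 0.0037]
contact_force: [0.9, -0.6, 0.3]
grip_width: 0.0598
tcp_pos: [0.6872, -0.1101, 0.0037]
contact_force: [-0.5, -0.2, 3.2]
grip_width: 0.0133
gripper_force: 24.5
tcp_pos: [0.6872, -0.1101, 0.0037]
contact_force: [-1.3, -0.3, 4.9]
grip_width: 0.0131
gripper_force: 24.7
```

```bash
python3 -m crank '[[[0,0,-1],[0,0,0]],[[0,0,-3],[0,0,0]],[[0,0,-4],[0,0,0]],[[0,0,-4],[0,0,0]],[[0,0,-4],[0,0,0]]]' |grep -E 'pos|cont|wid'
python3 -m crank '[[[0.5,-0.5,-3],[0,0,0]],[[1.5,-1.5,0],[0,0,0]],[[2,-2,0],[0,0,0]],[[2.5,-2.5,0],[0,0,0]],[[2.5,-2.5,0],[0,0,0]]]' >/dev/null
python3 -m crank '[[[2.5,-2.5,0],[0,0,0]],[[2.5,-2.5,0],[0,0,0]],[[2,-2,0],[0,0,0]],[[1.5,-1.5,0],[0,0,0]],[[1,-1,0],[0,0,0]]]' >/dev/null
python3 -m crank '[[[0.7,-0.8,0],[0,0,0]],[[0.2,-0.2,0],[0,0,0]],[[0,0,0],[0,0,0]],[[0,0,0],[0,0,0]],[[0,0,0],[0,0,0]]]'
cat > m.py <<'E'
from meas import *
import sys
im,d=grab('scene'); X=cloud('scene',d); I=im.astype(int); b=(abs(X[...,0]-.493)<.06)&(abs(X[...,1]+.306)<.06)
P=X[(I[...,1]>I[...,0]+40)&(I[...,1]>I[...,2]+30)&(X[...,2]>.136)&(X[...,2]<.16)&b]; print('funnel',len(P),fit(P))
R=X[(I[...,0]>I[...,1]+70)&(I[...,1]<60)&(X[...,2]>.16)&b]; print('handle',len(R),R.mean(0),R.min(0),R.max(0))
B=X[(np.ptp(I,axis=-1)<45)&(X[...,2]>.15)&(X[...,2]<.21)&b]
for a in np.arange(.15,.22,.005):
    Q=B[abs(B[:,2]-a)<.0025]
    if len(Q)>5: print(a.round(3),len(Q),fit(Q),Q.min(0).round(3),Q.max(0).round(3))
cv2.imwrite(f'pics/{sys.argv[1]}.png',cv2.resize(im[60:260,80:280],None,fx=3,fy=3,interpolation=cv2.INTER_CUBIC)[:,:,::-1])
E
python3 m.py s10
```

```text
tcp_pos: [0.6862, -0.1098, 0.1647]
contact_force: [0.9, 0.2, -1.1]
grip_width: 0.0132
clock: 35.5
tcp_pos: [0.4934, -0.3039, 0.1931]
orientation: [-0.001, 3.142, 0.001]
contact_force: [1.2, -0.0, -0.3]
grip_width: 0.013
gripper_force: 24.4
funnel 260 (array([ 0.4932906 , -0.30670316]), np.float64(0.029537559011186813))
handle 81 [ 0.49767036 -0.30514784  0.24847841] [ 0.48992612 -0.31100024  0.23428844] [ 0.50154976 -0.29966685  0.26002938]
0.19 22 (array([ 0.49270961, -0.3053455 ]), np.float64(0.017246770388385294)) [ 0.49  -0.323  0.189] [ 0.512 -0.287  0.192]
0.195 45 (array([ 0.494168  , -0.30552843]), np.float64(0.016455481226467103)) [ 0.495 -0.323  0.193] [ 0.513 -0.289  0.197]
0.2 112 (array([ 0.49452563, -0.30513957]), np.float64(0.013633671040996803)) [ 0.475 -0.323  0.198] [ 0.513 -0.287  0.202]
0.205 9 (array([ 0.4891554 , -0.30769125]), np.float64(0.008025265323379886)) [ 0.484 -0.313  0.203] [ 0.499 -0.299  0.207]
0.21 6 (array([ 0.49520153, -0.30560765]), np.float64(0.0024974246942330008)) [ 0.494 -0.308  0.208] [ 0.497 -0.302  0.21 ]
```

View pics/s10.png

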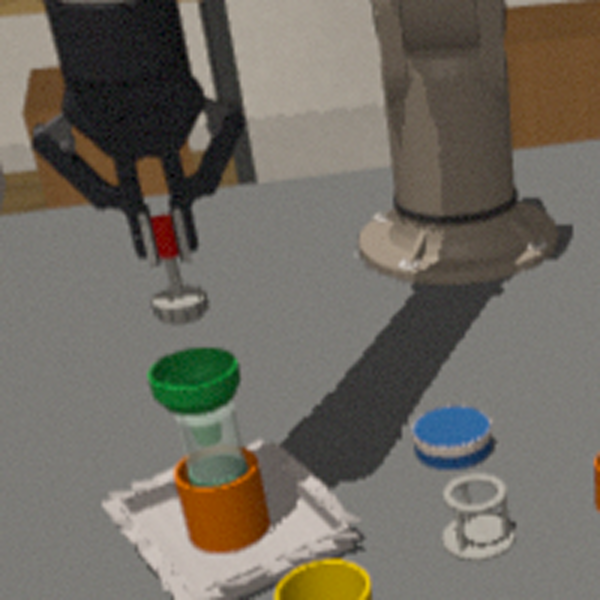

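The strainer hangs upright, about 1.5 mm off the funnel axis in x and y. I'll correct that and lower it.

```bash
python3 -m crank '[[[0.12,-0.15,1],[0,0,0]],[[0,0,1],[0,0,0]],[[0,0,0.6],[0,0,0]],[[0,0,0],[0,0,0]],[[0,0,0],[0,0,0]]]' |grep -E 'pos|cont|wid'
python3 -m crank '[[[0,0,0.6],[0,0,0]],[[0,0,0.6],[0,0,0]],[[0,0,0.6],[0,0,0]],[[0,0,0],[0,0,0]],[[0,0,0],[0,0,0]]]' |grep -E 'pos|cont|wid'
python3 -m crank '[[[0,0,0.5],[0,0,0]],[[0,0,0.5],[0,0,0]],[[0,0,0.4],[0,0,0]],[[0,0,0],[0,0,0]],[[0,0,0],[0,0,0]]]' |grep -E 'pos|cont|wid'
```

```text
tcp_pos: [0.4913, -0.3063, 0.1669]
contact_force: [0.1, -0.6, -0.4]
grip_width: 0.0132
tcp_pos: [0.4914, -0.3063, 0.149]
contact_force: [-0.6, -0.4, -0.9]
grip_width: 0.0131
tcp_pos: [0.4914, -0.3063, 0.135]
contact_force: [-0.5, 0.3, -0.3]
grip_width: 0.0136
```

```bash
python3 -m crank '[[[-0.05,0.07,0.3],[0,0,0]],[[0,0,0],[0,0,0]],[[0,0,0],[0,0,0]]]' |grep -E 'pos|cont'
python3 -m crank '[[[0,0,0.15],[0,0,0]],[[0,0,0],[0,0,0]],[[0,0,0],[0,0,0]]]' |grep -E 'pos|cont'
python3 -m crank '[[[0,0,0.1],[0,0,0]],[[0,0,0],[0,0,0]],[[0,0,0],[0,0,0]]]' |grep -E 'pos|cont'
```

```text
tcp_pos: [0.492, -0.3056, 0.1322]
contact_force: [1.0, 0.8, -1.0]
tcp_pos: [0.4919, -0.3056, 0.1307]
contact_force: [-0.2, 0.4, 0.7]
tcp_pos: [0.4919, -0.3056, 0.1296]
contact_force: [0.2, 0.6, -1.4]
```

```bash
python3 -m crank '[[[0,0,0.1],[0,0,0]],[[0,0,0],[0,0,0]],[[0,0,0],[0,0,0]]]' |grep -E 'pos|cont'
python3 -m crank '[[[0,0,0.06],[0,0,0]],[[0,0,0],[0,0,0]],[[0,0,0],[0,0,0]]]' |grep -E 'pos|cont'
```

```text
tcp_pos: [0.492, -0.3056, 0.1287]
contact_force: [0.7, 0.4, -0.2]
tcp_pos: [0.4923, -0.3058, 0.1286]
contact_force: [-0.7, 0.3, 5.0]
```

Contact at the expected height. Releasing, then rising straight up and moving clear.

```bash
python3 -m crank '[[[0,0,0],[0,0,0]],[[0,0,0],[0,0,0]],[[0,0,0],[0,0,0]],[[0,0,0],[0,0,0]],[[0,0,0],[0,0,0]]]' 6 |grep -E 'pos|cont|wid'
python3 -m crank '[[[0,0,-0.5],[0,0,0]],[[0,0,-1.5],[0,0,0]],[[0,0,-2],[0,0,0]],[[0,0,-3],[0,0,0]],[[0,0,-3],[0,0,0]]]' |grep -E 'pos|cont|wid'
python3 -m crank '[[[0,1,0],[0,0,0]],[[0,2,0],[0,0,0]],[[0,3,0],[0,0,0]],[[0,3,0],[0,0,0]],[[0,3,0],[0,0,0]]]' >/dev/null
python3 -m crank '[[[0,3,0],[0,0,0]],[[0,3,0],[0,0,0]],[[0,2,0],[0,0,0]],[[0,0,0],[0,0,0]],[[0,0,0],[0,0,0]]]' |grep -E 'clock|pos|cont|wid'
python3 - <<'E'
from h import *
a=grab('scene')[0][50:280,60:320]; b=grab('top')[0][110:340,180:480]
cv2.imwrite('pics/f.png',cv2.resize(np.hstack([a,b]),None,fx=1.42,fy=1.42,interpolation=cv2.INTER_CUBIC)[:,:,::-1])
E
python3 m.py s11
```

```text
tcp_pos: [0.4919, -0.3055, 0.1279]
contact_force: [0.7, -0.3, -0.1]
grip_width: 0.06
tcp_pos: [0.4916, -0.3056, 0.2293]
contact_force: [0.1, -0.6, -0.2]
grip_width: 0.0603
clock: 40.55
tcp_pos: [0.4919, -0.1057, 0.228]
contact_force: [-0.8, -0.0, -0.1]
grip_width: 0.0599
funnel 245 (array([ 0.49323873, -0.30658156]), np.float64(0.029516689447019743))
handle 73 [ 0.49589523 -0.30698919  0.18436439] [ 0.4870349  -0.31277091  0.16975341] [ 0.49980847 -0.30107614  0.1955807 ]
0.15 6 (array([ 0.49131951, -0.30706504]), np.float64(0.00394968235219252)) [ 0.49  -0.311  0.15 ] [ 0.495 -0.303  0.152]
0.155 10 (array([ 0.49279643, -0.30687407]), np.float64(0.003167844454100579)) [ 0.49  -0.311  0.154] [ 0.497 -0.304  0.157]
0.16 7 (array([ 0.49204109, -0.30668798]), np.float64(0.0029550070432059973)) [ 0.492 -0.31   0.159] [ 0.495 -0.303  0.162]
0.165 7 (array([ 0.49224942, -0.30805767]), np.float64(0.0034436585716435663)) [ 0.493 -0.312  0.163] [ 0.496 -0.304  0.167]
```

View pics/f.png

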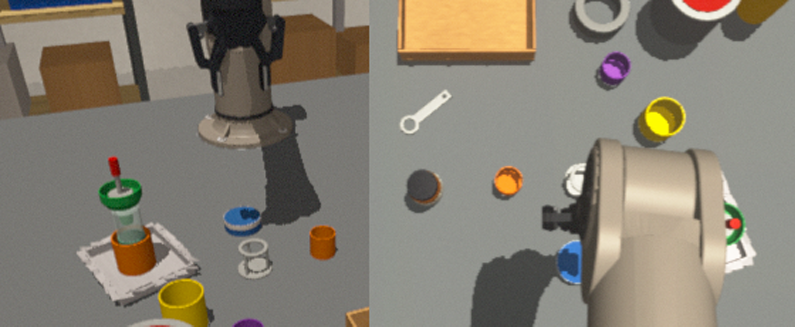

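The stack stands upright: the handle top is at 0.196 (0.197 expected), the strainer is centred, and the bystanders haven't moved. Handing in.

```bash
python3 -c "
from bench import r
print(r.hand_in())"
```

```text
the job is handed in; nothing more can be done
None
```

The straining stack is built in the order asked (tub, jar, funnel, strainer), upright in the middle of the foil tray, and the job is handed in at about 41 s of the 120 s; the verdict was not shown to me.

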